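# Seat a radio module and hold the snap coupler on its tilted jack

## Task

Slide the radio module along its nest plate until its edges are fully home against both blue stops. Then pick up the red test coupler, press it squarely onto the module's tilted brass nipple until both side clips snap in over its rim, and keep pressing it all the way down on its seat, against the nipple's spring; finish while still gripping and pressing it there, with the module still home against both stops. Leave the reel, the jar and the capacitor where they stand.

Things in the scene. Friction and masses are not known exactly. Their poses are not given: they have to be found in the camera images.
- fixture: Fixed nest plate, dark steel, 220 (x) x 190 (y) x 8 mm, on the bench; origin: centre of its underside. Two blue stop bars, 22 mm above its top: far stop's inner face at own x = +85 mm (bar y = -65 to +65), left stop's inner face at own y = +70 mm (bar x = -30 to +70). Yaw up to 0.35 rad; own -x side towards the robot.
- nest_corner (a point): Where the planes of the two stops' inner faces meet, on the plate's top (8 mm above the bench); axes as the fixture's. Home, the module's far face touches the far stop (x = 0 here) and its left face the left stop (y = 0 here).
- module: Loose radio module: aluminium box 110 (x) x 90 (y) x 32 mm high, green lid, about 0.45 kg, on the plate, 15 to 45 mm short of each stop, turned up to 0.12 rad. Origin: centre of its underside. Home: axes parallel to the fixture's, origin at fixture x = +30, y = +25, z = 8 mm. Sliding it takes 2 to 4 N, more at the first touch. The jack on its lid reaches 77 mm above its underside.
- corner_fl (a point): The module's far left upright edge (own x = +55, y = +45 mm), 11 mm above its underside.
- corner_fr (a point): The module's far right upright edge (own x = +55, y = -45 mm), 11 mm above its underside.
- seat (a point): Centre of the jack's round seat (dark collar, 52 mm diameter) on the module's lid, at module x = +12, y = 0, z = 47 mm. Its z axis is the jack's and nipple's axis, leaning 25 degrees from vertical towards the module's -x side (the robot); its y axis is the module's. Fully home, the coupler's mouth lies flat on it: origin on this point, z axes parallel.
- nipple_tip (a point): Tip of the brass nipple (15 mm diameter, tapering to 8 mm over its last 8 mm), 32 mm above the seat along the jack's axis when free.
- nipple (a joint): How far the sprung nipple is pushed into the jack, m: 0 free, 0.010 with the coupler fully home. It pushes back with 3 N at the start and 8 N when home. Let go, the coupler springs back about 4 mm and is kept by the clips (value about 0.006).
- clip_left (a joint): Outward travel of the sprung orange clip on the left (+y) side of the jack, m: 0 at rest, up to 0.005. The coupler's rim wedges it out 2 mm, then it snaps back over the rim. Clips reach 24 mm from the axis and 18.5 mm above the seat. Passing both takes about 7 to 12 N along the axis, 12 to 6 mm before home; fully home it stops hard.
- clip_right (a joint): The same for the orange clip on the right (-y) side.
- coupler: Test coupler, 71 mm tall, 0.12 kg, standing on its mouth. Origin: centre of the mouth; z from mouth to grip. Steel skirt 24 mm high, 33 mm diameter at the rim, 27 above it; bore 18 mm diameter, 22 deep; black flange 44 mm diameter, from 24 to 29 mm up; red square grip 22 x 22 mm (sides along own x, y; any yaw) from 29 to 71 mm. Any turn about it fits the jack.
- solder_reel: Silver solder reel, 54 mm diameter, 40 mm tall, standing on its flange; a bystander. Origin: centre of its underside.
- flux_jar: Small amber jar with black cap, 48 mm diameter, 50 mm tall; a bystander. Origin: centre of its underside.
- capacitor: Blue block capacitor with a white band, 40 x 30 x 45 mm, two short copper studs on top; a bystander. Origin: centre of its underside.
Mind the look-alikes: they are no part of the job. What is shaped like the coupler but purple is not meant.

How it is judged (in metres and radians):
On the way, in this order (a step that is already met when the one before it is completed fails the run):
1. the module is home against both stops, the coupler not yet on the jack (x of each of corner_fl, corner_fr in the frame of nest_corner above -0.0025 m and y of corner_fl in the frame of nest_corner above -0.0025 m and distance between coupler and seat above 0.05 m), for 0.2 s.
2. the coupler is square on the nipple and both clips have snapped back in over its rim (angle between the z axis of coupler and the z axis of seat, either way round below 0.1 rad and distance between coupler and seat below 0.006 m and value of joint each of clip_left, clip_right below 0.001 m), for 0.1 s.
At the end, for the whole second after the job is handed in: Module within 2.5 mm of both stops; coupler on the jack, axis within 0.10 rad of the jack's, mouth within 6 mm of the seat; both clips within 1 mm of rest; nipple held in by more than 8.5 mm of its 10 mm; fingers bear on the coupler with over 3 N (all of step 2 and x of each of corner_fl, corner_fr in the frame of nest_corner above -0.0025 m and y of corner_fl in the frame of nest_corner above -0.0025 m and value of joint nipple above 0.0085 m and contact force between coupler and the fingers above 3 N); the arm keeps its last pose, push and grip.
It fails at once if the solder reel is moved more than 20 mm (distance of solder_reel from where it was at the start of the episode above 0.02 m).
It fails at once if the flux jar is moved more than 20 mm (distance of flux_jar from where it was at the start of the episode above 0.02 m).
It fails at once if the capacitor is moved more than 20 mm (distance of capacitor from where it was at the start of the episode above 0.02 m).
It also fails if it takes over 70 s, if anything falls off the work surface, if the arm or the gripper's body presses on something with over 40 N, if the wrist force passes 120 N, or if a joint passes its speed limit or range.

## Robot

A 6-joint arm with a two-finger parallel gripper is mounted at the origin on the work surface. World frame = base frame: x ahead of the robot, y to its left, z up, the work surface at z = 0. Lengths are in mm, angles in rad, forces in N, time in s.
With the tool pointing down it reaches from about 350 to 925 mm from the base axis. Payload 6.4 kg.
Tool frame: the origin (TCP) lies midway between the tips of the shut fingers; the grasp point (between the pads) lies 19 mm behind it; z points along the fingers, y is the line along which they close (so a half turn about z gives the same grasp; the last joint's range is limited). The gripper opens to 85 mm and grips with 20 to 120 N. Pads are 22 mm wide; open, the fingers measure 114 mm over their backs; the gripper's body (76 mm by 85 mm) begins 54 mm behind the grasp point. The pads swing forward as they close: fully open they stand 13 mm farther back than shut.
Start: joints at [-1.462, 0.245, 1.558, -0, 1.339, -0.174], TCP at [181.384, -624.191, 231.29] pointing down, gripper open.
Joint ranges: [-3.13, 3.13], [-1.02, 2.26], [0.13, 2.54], [-0.95, 4.09], [0.21, 2.88], [-2.74, 2.74]. Speed limits (rad/s): [2.57, 2.57, 3.14, 3.14, 3.14, 3.14].

## Interface

Orientations are given as a rotation vector (axis times angle).
In Python, from station import * gives the robot as it stands.
- The arm moves only by the shell command python3 -m handwheel 'ROWS'. ROWS is a JSON object whose one key "increments" holds a list of rows, each a list of 3 entries, a list of its own where there are three numbers: the shift along the tool's x, y, z in cm, then the turn, a rotation vector about the tool's x, y, z in degrees, then the closure, from 0 (fully open) to 1 (shut). A call has 1 to 20 rows; each row is the pose to reach, as a shift and turn from the pose commanded when the call began, along the tool's axes at that moment; what a row does not reach only later rows make up. A row lasts 1/10 s, in which the tool goes at most 50 mm and 8.59 degrees, less where a joint would pass 70% of its speed; a pose out of reach is approached as far as the arm can. A call with a gripper value outside its range is refused whole. The fingers move at their own pace and stop on an object; the grip force is fixed at half the most. Time passes only in rows, so rows that repeat a pose let the fingers close. It gives the time, the measured TCP pose, the force, the opening and the grip force at its end, in the units of the state.
- state(): the state, without advancing time (a new reading comes with each control period).
- read_camera(name): name is "side" or "top"; returns a dict with "img" (400x640x3 uint8, red, green, blue), "K" (3x3 intrinsics, pixels), "R" (3x3) and "t" (3): a world point X has camera coordinates R X + t. Camera axes: x right, y down, z forward; pixel columns grow to the right and rows downward; lengths in mm; the calibration is good to about 2 mm. A picture is of the moment at which its call begins. There is no depth.
- finish_job(): hands the job in; it is judged then, once.
The state is a dict: "time_s": time; "q": joint angles; "joint_velocities": joint speeds; "tau": joint torques, N m; "position": TCP position; "tcp_rot": TCP orientation; "wrist_force": force on the tool from outside, world axes, zero at the start; "moment": the same for the moment, N m; "grip_width": opening from 0.0 (shut) to 1.0 (fully open); "grip_force": force on a finger pad.
Only numpy, scipy, OpenCV 4.12 (cv2) and the standard library are available. Lean on these libraries where they do the work, as an engineer would, in place of code of your own. Each camera call takes 0.05 s, during which the arm holds its last target. There are 200 camera calls.

## Working session

There is one attempt and no reset: what is moved stays moved. The work goes in short steps, Python scripts to look and compute and a shell command to move; the robot and the scene stay as the last step left them, time stands still between calls to the robot, and variables do not carry over. Pictures are saved under pics/ and viewed, at most 10 in all, crops included, and the job is handed in when it is done.

```bash
mkdir -p pics; ls; python3 - <<'E'
from station import *
import cv2,numpy as np
s=state();print({k:np.round(v,3).tolist() if not isinstance(v,float) else v for k,v in s.items()})
for n in("top","side"):
    c=read_camera(n);cv2.imwrite(f"pics/{n}0.png",c["img"][:,:,::-1]);print(n,c["K"],c["R"],c["t"])
    np.savez(f"{n}0.npz",**c)
E
```

```text
pics
{'time_s': 0.0, 'q': [-1.462, 0.246, 1.559, 0.0, 1.339, -0.174], 'joint_velocities': [-0.001, -0.001, -0.0, 0.002, 0.001, -0.0], 'tau': [-0.002, -42.95, -32.614, -0.0, 0.005, 0.0], 'position': [181.318, -623.608, 230.151], 'tcp_rot': [-3.108, -0.442, -0.0], 'wrist_force': [-0.794, -0.253, -0.375], 'moment': [0.039, 0.007, 0.03], 'grip_force': 0.0, 'grip_width': 0.9999807142800563}
top [[418.99401304   0.         319.43734933]
 [  0.         418.99401304 203.60245309]
 [  0.           0.           1.        ]] [[-0.01687882 -0.99982574  0.00797493]
 [-0.99778304  0.01632973 -0.06451617]
 [ 0.0643747  -0.00904621 -0.9978848 ]] [-68.65107807 476.47243365 932.34986513]
side [[413.31571488   0.         331.1301103 ]
 [  0.         413.31571488 202.53696876]
 [  0.           0.           1.        ]] [[ 0.99786529 -0.06468512 -0.00898314]
 [-0.05279578 -0.71808158 -0.69395349]
 [ 0.03843784  0.69294638 -0.71996379]] [-484.12183326   37.99055962 1020.29925528]
```

View pics/top0.png

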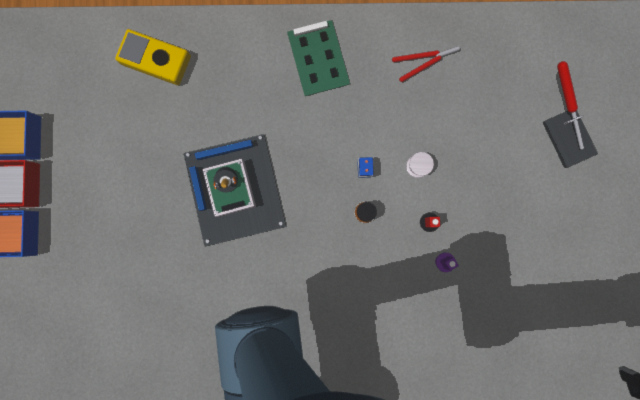

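View pics/side0.png

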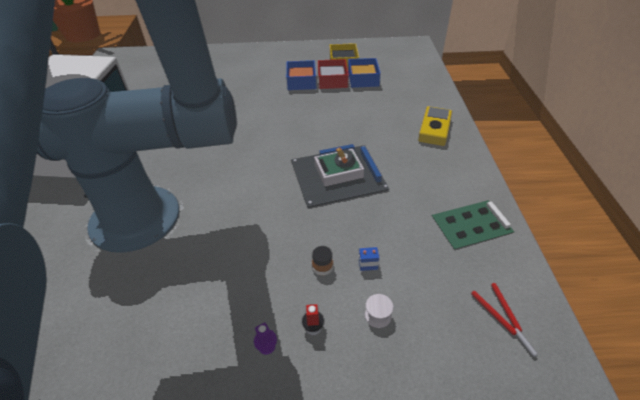

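Top view: the plate spans (185,155)–(286,226) with blue stops above and to the left. The module is at about (228,188), and the red coupler at (430,221) sits next to the purple look-alike (446,262). Side view: plate (338,175), coupler (313,318). I'll zoom in next.

```bash
python3 - <<'E'
import cv2,numpy as np
t=np.load("top0.npz")["img"][:,:,::-1];s=np.load("side0.npz")["img"][:,:,::-1]
a=cv2.resize(t[130:250,180:300],(480,480),interpolation=cv2.INTER_CUBIC)
b=cv2.resize(t[195:245,405:455],(240,240),interpolation=cv2.INTER_CUBIC)
c=cv2.resize(s[295:345,290:340],(240,240),interpolation=cv2.INTER_CUBIC)
cv2.imwrite("pics/z.png",np.hstack([a,np.vstack([b,c])]))
cv2.imwrite("pics/z2.png",cv2.resize(s[140:210,285:395],(770,490),interpolation=cv2.INTER_CUBIC))
E
```

```text
(no output)
```

View pics/z.png

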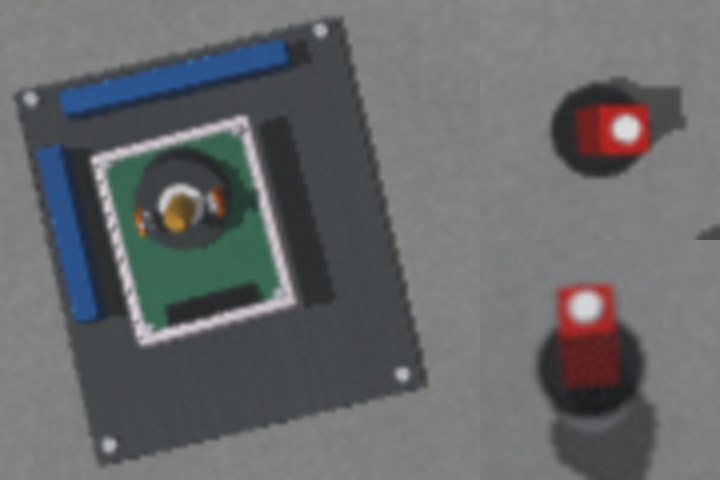

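View pics/z2.png

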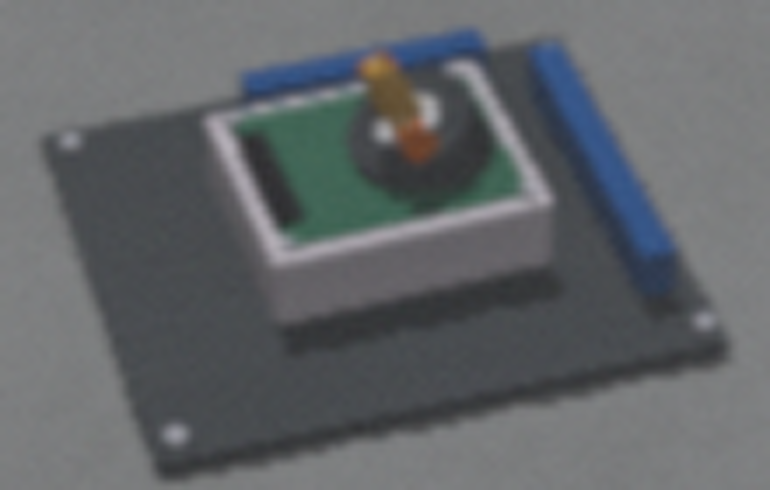

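Zoom: the module's white rim corners are near top px (203,169), (242,159), (254,205) and (215,216). Plate screws are visible at (187,154), (260,137), (280,223) and (207,241). The coupler's white top dot is at (435,222) in the top view and (311,315) in the side view, and its grip looks nearly aligned with the image axes.

```bash
cat > h.py <<'E'
import numpy as np,cv2
from scipy.spatial.transform import Rotation as Ro
def ray(c,uv):
    d=c["R"].T@np.linalg.inv(c["K"])@np.r_[uv,1.];return -c["R"].T@c["t"],d
def onz(c,uv,z):
    o,d=ray(c,uv);return o+d*(z-o[2])/d[2]
def tri(c1,p1,c2,p2):
    o1,d1=ray(c1,p1);o2,d2=ray(c2,p2)
    s=np.linalg.lstsq(np.c_[d1,-d2],o2-o1,rcond=None)[0];a=o1+s[0]*d1;b=o2+s[1]*d2
    return (a+b)/2,np.linalg.norm(a-b)
def proj(c,X):
    p=c["K"]@(c["R"]@np.asarray(X,float)+c["t"]);return p[:2]/p[2]
def blob(m,x0,y0,x1,y1):
    r=np.zeros(m.shape,np.uint8);r[y0:y1,x0:x1]=m[y0:y1,x0:x1]
    n,l,st,ce=cv2.connectedComponentsWithStats(r,connectivity=8)
    i=1+np.argmax(st[1:,4]);return (l==i).astype(np.uint8),ce[i],st[i,4]
def hsv(c):return cv2.cvtColor(c["img"],cv2.COLOR_RGB2HSV).astype(int)
def quad(m):
    k=cv2.convexHull(max(cv2.findContours(m,cv2.RETR_EXTERNAL,cv2.CHAIN_APPROX_NONE)[0],key=cv2.contourArea))
    return cv2.minAreaRect(k)
E
python3 - <<'E'
from h import *
np.set_printoptions(precision=2,suppress=True)
T=dict(np.load("top0.npz"));S=dict(np.load("side0.npz"))
HT,HS=hsv(T),hsv(S)
def wc(c,u,v,r=3,plane=None):
    g=c["img"][v-r:v+r+1,u-r:u+r+1].astype(float).mean(2);b=np.median(g);w=np.clip(g-b-25,0,None)
    y,x=np.mgrid[v-r:v+r+1,u-r:u+r+1];return np.array([(w*x).sum(),(w*y).sum()])/w.sum()
sc=[wc(T,u,v) for u,v in[(187,154),(260,137),(280,223),(207,241)]]
P=np.array([onz(T,p,8) for p in sc]);print("screws",P,"c",P.mean(0))
c=P.mean(0);print("yaws",[np.arctan2(*(a-b)[1::-1]) for a,b in[(P[0],P[3]),(P[1],P[2])]],[np.arctan2(-(a-b)[0],(a-b)[1]) for a,b in[(P[0],P[1]),(P[3],P[2])]])
ss=[wc(S,u,v) for u,v in[(295,160),(310,202),(386,186)]]
for p,i in zip(ss,(3,2,1)):print("side tri",tri(T,sc[i],S,p))
# module rim
m=((HT[...,2]>150)&(HT[...,1]<50)).astype(np.uint8);m=cv2.morphologyEx(m,cv2.MORPH_CLOSE,np.ones((3,3)))
mm,ce,n=blob(m,195,155,262,222)
k=cv2.convexHull(cv2.findContours(mm,0,1)[0][0])
r=cv2.minAreaRect(k);print(r,n);B=np.array([onz(T,p,40) for p in cv2.boxPoints(r)]);print("mod",B,B.mean(0),[np.linalg.norm(B[i]-B[i-1]) for i in range(4)])
print([np.arctan2(*(B[i]-B[i-1])[1::-1]) for i in range(4)])
# side rim for height
ms=((HS[...,2]>150)&(HS[...,1]<50)).astype(np.uint8);s2,ce,n=blob(ms,310,140,370,190)
print("side pix rim corners est; tri:")
for pt,ps in zip([(203,169),(254,205),(215,216)],[(351.8,148.9),(325,177),(314.6,157)]):print(tri(T,pt,S,ps))
# coupler
def dot(c,H,u,v):
    m=((H[...,2]>150)&(H[...,1]<90)).astype(np.uint8);return blob(m,u-6,v-6,u+7,v+7)[1]
a,b=dot(T,HT,435,222),dot(S,HS,311,315);print("dot",a,b,tri(T,a,S,b))
for n,c,H,x in(("T",T,HT,(415,205,450,240)),("S",S,HS,(295,300,335,335))):
    for v in(90,140):
        m=(((H[...,0]<10)|(H[...,0]>170))&(H[...,1]>120)&(H[...,2]>v)).astype(np.uint8)
        q,ce,k=blob(cv2.morphologyEx(m,cv2.MORPH_CLOSE,np.ones((3,3))),*x);r=quad(q);print(n,v,k,r)
        W=np.array([onz(c,p,71) for p in cv2.boxPoints(r)]);print(W[:,:2].tolist(),W.mean(0),[np.arctan2(*(W[i]-W[i-1])[1::-1]) for i in range(4)])
E
```

```text
screws [[594.75 225.06   8.  ]
 [631.94  58.65   8.  ]
 [432.87  13.43   8.  ]
 [395.53 179.56   8.  ]] c [513.77 119.18   8.  ]
yaws [np.float64(0.22453357799478468), np.float64(0.2233617651985568)] [np.float64(0.21985539202897775), np.float64(0.22108714267198304)]
side tri (array([395.21, 177.16,  17.17]), np.float64(1.0139954903539772))
side tri (array([432.41,  13.08,  11.91]), np.float64(0.7791632875231317))
side tri (array([630.78,  58.13,  11.86]), np.float64(0.5441085004449823))
((227.8043975830078, 187.15673828125), (48.964508056640625, 40.15904235839844), 75.25643920898438) 402
mod [[555.51 181.68  40.  ]
 [576.99  95.82  40.  ]
 [471.4   68.95  40.  ]
 [450.31 154.26  40.  ]] [513.55 125.18  40.  ] [np.float64(108.7164941622561), np.float64(88.50194188662937), np.float64(108.9637485552557), np.float64(87.88013500635425)]
[np.float64(0.25494595415571386), np.float64(-1.3256480273258038), np.float64(-2.892378929718758), np.float64(1.8130819508147493)]
side pix rim corners est; tri:
(array([554.46, 180.02,  39.18]), np.float64(0.4771410695460874))
(array([473.52,  67.35,  42.
[... 1052 characters left out ...]
533305, -311.3454094941144], [437.64812521223024, -349.7245942256985], [417.8912246095575, -348.3502957397175]] [ 428.38 -329.83   71.  ] [np.float64(1.548251593200665), np.float64(-0.06995145148059181), np.float64(-1.611802214957608), np.float64(3.0721440927073473)]
S 140 55 ((311.5099792480469, 309.0699768066406), (9.333809852600098, 11.172287940979004), 81.8698959350586)
[[417.43695771457396, -312.41559841259675], [438.0980229348014, -310.55263030775205], [439.7517759595411, -329.7492377692554], [419.4402171171595, -331.52925720372383]] [ 428.68 -321.06   71.  ] [np.float64(1.675222818300167), np.float64(0.08992487828570499), np.float64(-1.4848603074240272), np.float64(-3.05418018743289)]
```

```bash
cat >> h.py <<'E'
import json,os
FC=np.array([513.7,119.2]);FY=0.222
def fx(x,y,z):
    c,s=np.cos(FY),np.sin(FY);return np.array([FC[0]+c*x-s*y,FC[1]+s*x+c*y,z])
def down(yaw):return Ro.from_matrix(np.c_[[np.cos(yaw),np.sin(yaw),0],[np.sin(yaw),-np.cos(yaw),0],[0,0,-1.]])
def C():
    if not os.path.exists("cmd.json"):return np.array([181.384,-624.191,231.29]),Ro.from_rotvec([-3.108,-.442,0])
    d=json.load(open("cmd.json"));return np.array(d["p"]),Ro.from_rotvec(d["r"])
def typed(sh,turn):
    p,r=C();p=p+r.apply(np.array(sh)*10);r=r*Ro.from_rotvec(np.radians(turn))
    json.dump({"p":p.tolist(),"r":r.as_rotvec().tolist()},open("cmd.json","w"))
def rel(p,r):
    a,b=C();return "sh",np.round(b.inv().apply(np.array(p)-a)/10,2).tolist(),"turn",np.round(np.degrees((b.inv()*r).as_rotvec()),2).tolist()
def st():
    from station import state
    s=state();a,b=C();r=Ro.from_rotvec(s["tcp_rot"])
    c,sn=np.cos(FY),np.sin(FY);d=np.array(s["position"])[:2]-FC
    print("t%.1f"%s["time_s"],"pos",np.round(s["position"],1),"fix",np.round([c*d[0]+sn*d[1],-sn*d[0]+c*d[1]],1),"err",np.round(s["position"]-a,1),"ang",np.round(np.degrees((b.inv()*r).as_rotvec()),2),"F",np.round(s["wrist_force"],1),"grip",round(s["grip_width"],3),round(s["grip_force"],1),"q",np.round(s["q"],2))
E
python3 -c "
from h import *
print(rel([450,-300,230],down(FY)));print(rel(fx(-82,6,120),down(FY)));print(rel(fx(-82,6,20),down(FY)))"
```

```text
('sh', [34.83, -23.64, 0.19], 'turn', [-0.13, -0.01, 3.47])
('sh', [44.49, -63.2, 11.29], 'turn', [-0.13, -0.01, 3.47])
('sh', [44.48, -63.17, 21.29], 'turn', [-0.13, -0.01, 3.47])
```

```bash
python3 -m handwheel '{"increments":[[[34.8,-23.6,0],[0,0,3.5],0.45],[[34.8,-23.6,0],[0,0,3.5],0.45],[[34.8,-23.6,0],[0,0,3.5],0.45],[[34.8,-23.6,0],[0,0,3.5],0.45],[[34.8,-23.6,0],[0,0,3.5],0.45],[[34.8,-23.6,0],[0,0,3.5],0.45],[[34.8,-23.6,0],[0,0,3.5],0.45],[[44.5,-63.2,11.3],[0,0,3.5],0.45],[[44.5,-63.2,11.3],[0,0,3.5],0.45],[[44.5,-63.2,11.3],[0,0,3.5],0.45],[[44.5,-63.2,11.3],[0,0,3.5],0.45],[[44.5,-63.2,11.3],[0,0,3.5],0.45],[[44.5,-63.2,11.3],[0,0,3.5],0.45],[[44.5,-63.2,11.3],[0,0,3.5],0.45],[[44.5,-63.2,11.3],[0,0,3.5],0.45],[[44.5,-63.2,11.3],[0,0,3.5],0.45],[[44.5,-63.2,11.3],[0,0,3.5],0.45],[[44.5,-63.2,11.3],[0,0,3.5],0.45],[[44.5,-63.2,11.3],[0,0,3.5],0.45],[[44.5,-63.2,11.3],[0,0,3.5],0.45]]}'; python3 -c "
from h import *
typed([44.5,-63.2,11.3],[0,0,3.5]);st();print(rel(fx(-82,6,20),down(FY)),rel(fx(-36,6,20),down(FY)))"
```

```text
time_s: 2.1
position: [432.6, 106.2, 118.5]
tcp_rot: [3.122, 0.346, 0.0]
wrist_force: [0.7, 0.3, -0.2]
grip_width: 0.551
grip_force: 0.0
t2.1 pos [432.6 106.2 118.5] fix [-82.    5.1] err [ 0.  -0.9 -1.4] ang [-0.15  0.01  0.04] F [ 0.7  0.3 -0.2] grip 0.551 0.0 q [-0.01 -0.11  2.15 -0.    1.1   1.34]
('sh', [-0.01, 0.03, 9.99], 'turn', [-0.13, -0.01, -0.03]) ('sh', [4.59, 0.03, 9.99], 'turn', [-0.13, -0.01, -0.03])
```

```bash
python3 -m handwheel '{"increments":[[[0,0,5],[0,0,0],0.45],[[0,0,10],[0,0,0],0.45],[[0,0,10],[0,0,0],0.45],[[0.8,0,10],[0,0,0],0.45],[[1.2,0,10],[0,0,0],0.45],[[1.5,0,10],[0,0,0],0.45],[[1.8,0,10],[0,0,0],0.45],[[2.1,0,10],[0,0,0],0.45],[[2.4,0,10],[0,0,0],0.45],[[2.7,0,10],[0,0,0],0.45],[[3.0,0,10],[0,0,0],0.45],[[3.3,0,10],[0,0,0],0.45],[[3.6,0,10],[0,0,0],0.45],[[3.9,0,10],[0,0,0],0.45],[[4.1,0,10],[0,0,0],0.45],[[4.1,0,10],[0,0,0],0.45]]}'; python3 -c "
from h import *
typed([4.1,0,10],[0,0,0]);st()
from station import read_camera
cv2.imwrite('pics/p1.png',np.hstack([cv2.resize(read_camera(n)['img'][a:a+120,b:b+130,::-1],(390,360),interpolation=2) for n,a,b in (('top',130,175),('side',110,280))]))"
```

```text
time_s: 3.7
position: [472.8, 116.0, 19.3]
tcp_rot: [3.122, 0.348, 0.002]
wrist_force: [-3.8, -0.6, 2.8]
grip_width: 0.55
grip_force: 1.7
t3.7 pos [472.8 116.   19.3] fix [-40.6   5.9] err [ 0.4 -0.3 -0.6] ang [-0.15  0.05 -0.03] F [-3.8 -0.6  2.8] grip 0.55 1.7 q [ 0.01  0.18  2.08 -0.    0.88  1.36]
```

View pics/p1.png

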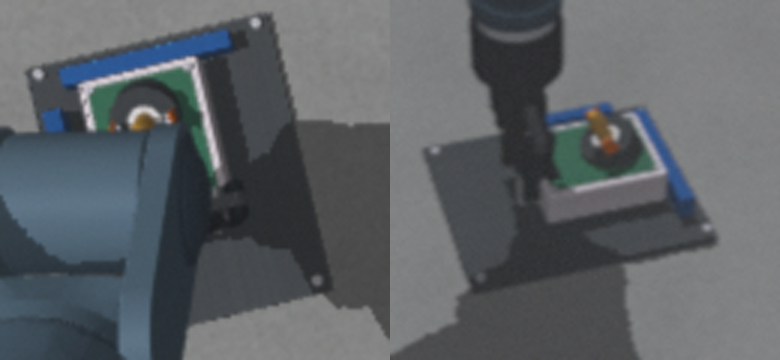

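The module (rim top corner about px (90,85)→(195,60) in the crop) is now almost at the far stop, with both fingertips on its near face. I'll creep forward until the force rises.

```bash
python3 -m handwheel '{"increments":[[[0.2,0,0],[0,0,0],0.45],[[0.3,0,0],[0,0,0],0.45],[[0.4,0,0],[0,0,0],0.45],[[0.4,0,0],[0,0,0],0.45]]}'; python3 -c "
from h import *
typed([0.4,0,0],[0,0,0]);st()"
python3 -m handwheel '{"increments":[[[0.1,0,0],[0,0,0],0.45],[[0.2,0,0],[0,0,0],0.45],[[0.3,0,0],[0,0,0],0.45],[[0.3,0,0],[0,0,0],0.45]]}'; python3 -c "
from h import *
typed([0.3,0,0],[0,0,0]);st()"
```

```text
time_s: 4.2
position: [475.0, 116.6, 18.2]
tcp_rot: [3.122, 0.348, -0.005]
wrist_force: [-8.5, -1.7, 6.8]
grip_width: 0.552
grip_force: 4.2
t4.2 pos [475.  116.6  18.2] fix [-38.3   6. ] err [-1.3 -0.6 -1.7] ang [-0.12 -0.21 -0.03] F [-8.5 -1.7  6.8] grip 0.552 4.2 q [ 0.01  0.19  2.07 -0.    0.88  1.36]
time_s: 4.6
position: [475.0, 116.8, 17.4]
tcp_rot: [3.121, 0.349, -0.018]
wrist_force: [-18.0, -5.6, 13.0]
grip_width: 0.548
grip_force: 9.1
t4.6 pos [475.  116.8  17.4] fix [-38.3   6.2] err [-4.3 -1.1 -2.4] ang [-0.1  -0.66 -0.06] F [-18.   -5.6  13. ] grip 0.548 9.1 q [ 0.01  0.2   2.06 -0.    0.89  1.36]
```

```bash
python3 -c "
from h import *
r=down(FY+np.pi/2)
for a in [(-55,6,20),(-55,6,125)]:print(rel(fx(*a),down(FY)))
for a in [(30,-70,125),(30,-70,20)]:print(rel(fx(*a),r))"
```

```text
('sh', [-2.11, 0.03, -0.01], 'turn', [-0.13, -0.01, -0.03])
('sh', [-2.11, 0.0, -10.51], 'turn', [-0.13, -0.01, -0.03])
('sh', [6.39, 7.6, -10.53], 'turn', [-0.1, -0.11, -90.03])
('sh', [6.39, 7.62, -0.03], 'turn', [-0.1, -0.11, -90.03])
```

```bash
python3 -m handwheel '{"increments":[[[-2.1,0,0],[0,0,0],0.45],[[-2.1,0,-10.5],[0,0,0],0.45],[[-2.1,0,-10.5],[0,0,0],0.45],[[-2.1,0,-10.5],[0,0,0],0.45],[[6.4,7.6,-10.5],[0,0,-90],0.45],[[6.4,7.6,-10.5],[0,0,-90],0.45],[[6.4,7.6,-10.5],[0,0,-90],0.45],[[6.4,7.6,-10.5],[0,0,-90],0.45],[[6.4,7.6,-10.5],[0,0,-90],0.45],[[6.4,7.6,-10.5],[0,0,-90],0.45],[[6.4,7.6,-10.5],[0,0,-90],0.45],[[6.4,7.6,-10.5],[0,0,-90],0.45],[[6.4,7.6,-10.5],[0,0,-90],0.45],[[6.4,7.6,-10.5],[0,0,-90],0.45],[[6.4,7.6,-10.5],[0,0,-90],0.45],[[6.4,7.6,-10.5],[0,0,-90],0.45],[[6.4,7.6,0],[0,0,-90],0.45],[[6.4,7.6,0],[0,0,-90],0.45],[[6.4,7.6,0],[0,0,-90],0.45],[[6.4,7.6,0],[0,0,-90],0.45]]}'; python3 -c "
from h import *
typed([6.4,7.6,0],[0,0,-90]);st()"
```

```text
time_s: 6.6
position: [557.6, 57.5, 17.5]
tcp_rot: [-1.962, -2.451, 0.002]
wrist_force: [0.3, -0.4, 0.6]
grip_width: 0.55
grip_force: 0.0
t6.6 pos [557.6  57.5  17.5] fix [ 29.2 -69.9] err [-0.9 -0.3 -2.3] ang [ 0.14 -0.08  0.04] F [ 0.3 -0.4  0.6] grip 0.55 0.0 q [-0.1   0.34  1.89  0.    0.92 -0.32]
```

```bash
python3 -m handwheel '{"increments":[[[0.8,0,0],[0,0,0],0.45],[[1.2,0,0],[0,0,0],0.45],[[1.5,0,0],[0,0,0],0.45],[[1.8,0,0],[0,0,0],0.45],[[2.1,0,0],[0,0,0],0.45],[[2.4,0,0],[0,0,0],0.45],[[2.7,0,0],[0,0,0],0.45],[[3.0,0,0],[0,0,0],0.45],[[3.2,0,0],[0,0,0],0.45],[[3.2,0,0],[0,0,0],0.45]]}'; python3 -c "
from h import *
typed([3.2,0,0],[0,0,0]);st()"
python3 -m handwheel '{"increments":[[[0.1,0,0],[0,0,0],0.45],[[0.2,0,0],[0,0,0],0.45],[[0.3,0,0],[0,0,0],0.45],[[0.3,0,0],[0,0,0],0.45]]}'; python3 -c "
from h import *
typed([0.3,0,0],[0,0,0]);st()"
```

```text
time_s: 7.6
position: [552.4, 87.6, 19.5]
tcp_rot: [1.959, 2.452, -0.001]
wrist_force: [-0.5, -5.7, 4.2]
grip_width: 0.55
grip_force: 2.7
t7.6 pos [552.4  87.6  19.5] fix [ 30.8 -39.4] err [ 1.  -1.4 -0.3] ang [-0.09 -0.29 -0.05] F [-0.5 -5.7  4.2] grip 0.55 2.7 q [-0.04  0.33  1.89 -0.    0.92 -0.27]
time_s: 8.0
position: [551.8, 90.3, 19.5]
tcp_rot: [1.959, 2.452, -0.001]
wrist_force: [-0.1, -6.1, 3.4]
grip_width: 0.552
grip_force: 3.0
t8.0 pos [551.8  90.3  19.5] fix [ 30.8 -36.6] err [ 1.  -1.6 -0.3] ang [-0.08 -0.3  -0.05] F [-0.1 -6.1  3.4] grip 0.552 3.0 q [-0.04  0.33  1.89 -0.    0.92 -0.26]
```

```bash
python3 -m handwheel '{"increments":[[[0.1,0,0],[0,0,0],0.45],[[0.2,0,0],[0,0,0],0.45],[[0.3,0,0],[0,0,0],0.45],[[0.4,0,0],[0,0,0],0.45],[[0.5,0,0],[0,0,0],0.45],[[0.5,0,0],[0,0,0],0.45]]}'; python3 -c "
from h import *
typed([0.5,0,0],[0,0,0]);st()"
```

```text
time_s: 8.6
position: [550.9, 94.3, 19.6]
tcp_rot: [1.958, 2.451, -0.003]
wrist_force: [0.5, -10.5, 4.5]
grip_width: 0.548
grip_force: 5.1
t8.6 pos [550.9  94.3  19.6] fix [ 30.8 -32.5] err [ 1.3 -2.5 -0.3] ang [-0.08 -0.4  -0.06] F [  0.5 -10.5   4.5] grip 0.548 5.1 q [-0.03  0.33  1.9  -0.01  0.92 -0.25]
```

```bash
python3 -m handwheel '{"increments":[[[0.1,0,0],[0,0,0],0.45],[[0.2,0,0],[0,0,0],0.45],[[0.3,0,0],[0,0,0],0.45],[[0.4,0,0],[0,0,0],0.45],[[0.4,0,0],[0,0,0],0.45]]}'; python3 -c "
from h import *
typed([0.4,0,0],[0,0,0]);st()
r=down(FY)
print(rel(fx(30,-70,20),down(FY+np.pi/2)),rel(fx(30,-70,125),down(FY+np.pi/2)))
for a in [(-60,25,125),(-60,25,20)]:print(rel(fx(*a),r))"
```

```text
time_s: 9.1
position: [550.9, 94.4, 19.6]
tcp_rot: [1.954, 2.448, -0.009]
wrist_force: [0.8, -27.8, 1.1]
grip_width: 0.556
grip_force: 13.5
t9.1 pos [550.9  94.4  19.6] fix [ 30.9 -32.4] err [ 2.2 -6.3 -0.2] ang [-0.07 -0.79 -0.13] F [  0.8 -27.8   1.1] grip 0.556 13.5 q [-0.03  0.33  1.9  -0.01  0.92 -0.24]
('sh', [-4.42, -0.01, -0.03], 'turn', [0.01, -0.13, -0.03]) ('sh', [-4.4, -0.01, -10.53], 'turn', [0.01, -0.13, -0.03])
('sh', [5.1, -9.01, -10.51], 'turn', [-0.1, -0.11, 89.97])
('sh', [5.07, -9.02, -0.01], 'turn', [-0.1, -0.11, 89.97])
```

```bash
python3 -m handwheel '{"increments":[[[-2.5,0,0],[0,0,0],0.45],[[-2.5,0,-10.5],[0,0,0],0.45],[[-2.5,0,-10.5],[0,0,0],0.45],[[-2.5,0,-10.5],[0,0,0],0.45],[[5.1,-9,-10.5],[0,0,90],0.45],[[5.1,-9,-10.5],[0,0,90],0.45],[[5.1,-9,-10.5],[0,0,90],0.45],[[5.1,-9,-10.5],[0,0,90],0.45],[[5.1,-9,-10.5],[0,0,90],0.45],[[5.1,-9,-10.5],[0,0,90],0.45],[[5.1,-9,-10.5],[0,0,90],0.45],[[5.1,-9,-10.5],[0,0,90],0.45],[[5.1,-9,-10.5],[0,0,90],0.45],[[5.1,-9,-10.5],[0,0,90],0.45],[[5.1,-9,-10.5],[0,0,90],0.45],[[5.1,-9,-10.5],[0,0,90],0.45],[[5.1,-9,0],[0,0,90],0.45],[[5.1,-9,0],[0,0,90],0.45],[[5.1,-9,0],[0,0,90],0.45]]}'; python3 -c "
from h import *
typed([5.1,-9,0],[0,0,90]);st()"
python3 -m handwheel '{"increments":[[[1,0,0],[0,0,0],0.45],[[1.5,0,0],[0,0,0],0.45],[[2,0,0],[0,0,0],0.45],[[2.2,0,0],[0,0,0],0.45],[[2.4,0,0],[0,0,0],0.45],[[2.6,0,0],[0,0,0],0.45],[[2.6,0,0],[0,0,0],0.45]]}'; python3 -c "
from h import *
typed([2.6,0,0],[0,0,0]);st()"
```

```text
time_s: 11.0
position: [443.6, 130.0, 12.3]
tcp_rot: [-3.121, -0.349, 0.022]
wrist_force: [-1.5, 0.5, -0.2]
grip_width: 0.549
grip_force: 0.0
t11.0 pos [443.6 130.   12.3] fix [-66.  26.] err [-6.2 -0.6 -7.6] ang [ 0.02 -0.81 -0.09] F [-1.5  0.5 -0.2] grip 0.549 0.0 q [0.04 0.15 2.13 0.   0.87 1.39]
time_s: 11.7
position: [470.8, 135.2, 19.2]
tcp_rot: [3.121, 0.35, -0.02]
wrist_force: [-19.7, -7.8, 15.3]
grip_width: 0.547
grip_force: 10.6
t11.7 pos [470.8 135.2  19.2] fix [-38.3  25.1] err [-4.3 -1.2 -0.8] ang [-0.13 -0.73 -0.11] F [-19.7  -7.8  15.3] grip 0.547 10.6 q [ 0.05  0.2   2.06 -0.    0.9   1.4 ]
```

```bash
python3 -c "
from h import *
r=down(-0.02)
print(rel(fx(-66,25,20),down(FY)),rel(fx(-66,25,200),down(FY)))
for a in [(429,-321,180),(429,-321,35)]:print(rel(a,r))"
```

```text
('sh', [-3.22, 0.03, -0.01], 'turn', [-0.13, -0.01, -0.03]) ('sh', [-3.21, -0.01, -18.01], 'turn', [-0.13, -0.01, -0.03])
('sh', [-14.54, 43.57, -16.11], 'turn', [-0.13, 0.01, 13.83])
('sh', [-14.55, 43.6, -1.61], 'turn', [-0.13, 0.01, 13.83])
```

```bash
python3 -m handwheel '{"increments":[[[-2.5,0,0],[0,0,0],0],[[-3.2,0,-5],[0,0,0],0],[[-3.2,0,-15],[0,0,0],0],[[-3.2,0,-15],[0,0,0],0],[[-14.5,43.6,-16],[0,0,13.8],0],[[-14.5,43.6,-16],[0,0,13.8],0],[[-14.5,43.6,-16],[0,0,13.8],0],[[-14.5,43.6,-16],[0,0,13.8],0],[[-14.5,43.6,-16],[0,0,13.8],0],[[-14.5,43.6,-16],[0,0,13.8],0],[[-14.5,43.6,-16],[0,0,13.8],0],[[-14.5,43.6,-16],[0,0,13.8],0],[[-14.5,43.6,-16],[0,0,13.8],0],[[-14.5,43.6,-16],[0,0,13.8],0],[[-14.5,43.6,-16],[0,0,13.8],0],[[-14.5,43.6,-16],[0,0,13.8],0],[[-14.5,43.6,-16],[0,0,13.8],0],[[-14.5,43.6,-16],[0,0,13.8],0]]}'; python3 -c "
from h import *
typed([-14.5,43.6,-16],[0,0,13.8]);st()
from station import read_camera
a=read_camera('top');b=read_camera('side');np.savez('top1.npz',**a);np.savez('side1.npz',**b)
cv2.imwrite('pics/p2.png',np.hstack([cv2.resize(c['img'][y:y+90,x:x+95,::-1],(396,375),interpolation=2) for c,y,x in ((a,133,180),(b,130,290))]))"
```

```text
time_s: 13.5
position: [429.8, -320.1, 178.6]
tcp_rot: [3.141, -0.027, 0.0]
wrist_force: [-1.1, 0.4, 0.8]
grip_width: 1.002
grip_force: 0.0
t13.5 pos [ 429.8 -320.1  178.6] fix [-178.6 -410.1] err [ 0.3  1.  -0.3] ang [-0.15  0.04 -0.12] F [-1.1  0.4  0.8] grip 1.002 0.0 q [-0.85  0.03  1.89  0.    1.21  0.74]
```

View pics/p2.png

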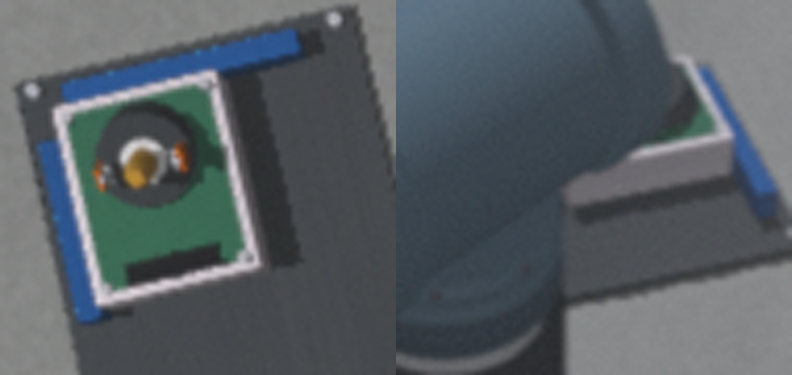

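Top view: the module's rim is flush against both blue stops, with the nipple tip at crop (135,175), about px (212,175). I'll measure the home pose and go down to the coupler.

```bash
python3 -m handwheel '{"increments":[[[0,0,5],[0,0,0],0],[[0,0,10],[0,0,0],0],[[0,0,13],[0,0,0],0],[[0,0,14.2],[0,0,0],0],[[0,0,14.2],[0,0,0],0],[[0,0,14.2],[0,0,0],0],[[0,0,14.2],[0,0,0],1],[[0,0,14.2],[0,0,0],1],[[0,0,14.2],[0,0,0],1],[[0,0,14.2],[0,0,0],1],[[0,0,14.2],[0,0,0],1],[[0,0,14.2],[0,0,0],1],[[0,0,14.2],[0,0,0],1],[[0,0,14.2],[0,0,0],1]]}'; python3 - <<'E'
from h import *
np.set_printoptions(precision=2,suppress=True)
typed([0,0,14.2],[0,0,0]);st()
T=dict(np.load("top1.npz"));H=hsv(T)
m=((H[...,2]>150)&(H[...,1]<50)).astype(np.uint8);m=cv2.morphologyEx(m,cv2.MORPH_CLOSE,np.ones((3,3)))
mm,ce,n=blob(m,189,148,246,210)
r=cv2.minAreaRect(cv2.convexHull(cv2.findContours(mm,0,1)[0][0]));print(r)
B=np.array([onz(T,p,40) for p in cv2.boxPoints(r)]);print(B,B.mean(0),[np.arctan2(*(B[i]-B[i-1])[1::-1]) for i in range(4)],"expected",fx(30,25,40))
s=fx(42,25,55);a=np.r_[fx(-np.sin(np.radians(25)),0,0)[:2]-FC,np.cos(np.radians(25))]
print("seat",s,"pred px seat,tip",proj(T,s),proj(T,s+32*a))
g=(H[...,0]>8)&(H[...,0]<28)&(H[...,1]>120)&(H[...,2]>90)
y,x=np.where(g[160:190,195:240]);print("brass/orange px",sorted(zip((x+195).tolist(),(y+160).tolist())))
E
```

```text
time_s: 15.0
position: [429.8, -321.6, 36.9]
tcp_rot: [3.141, -0.03, 0.001]
wrist_force: [-1.1, 0.1, 5.9]
grip_width: 0.251
grip_force: 59.3
t15.0 pos [ 429.8 -321.6   36.9] fix [-178.9 -411.5] err [ 0.3 -0.7 -0. ] ang [-0.17  0.06 -0.02] F [-1.1  0.1  5.9] grip 0.251 59.3 q [-0.85  0.25  1.95  0.    0.94  0.74]
((216.90818786621094, 177.60984802246094), (48.785377502441406, 40.3109245300293), 76.75948333740234)
[[578.43 204.8   40.  ]
 [597.77 117.99  40.  ]
 [491.64  93.76  40.  ]
 [472.67 180.    40.  ]] [535.13 149.14  40.  ] [np.float64(0.23027663616394903), np.float64(-1.351645260871774), np.float64(-2.917125485244515), np.float64(1.7872753223757616)] expected [537.46 150.19  40.  ]
seat [549.16 152.83  55.  ] pred px seat,tip [213.57 170.26] [211.63 174.48]
brass/orange px [(202, 174), (203, 172), (203, 173), (203, 174), (203, 175), (203, 177), (204, 177), (204, 178), (210, 173), (210, 174), (210, 175), (210, 176), (211, 172), (211, 173), (211, 174), (211, 175), (211, 176), (211, 177), (212, 170), (212, 171), (212, 172), (212, 173), (212, 174), (212, 175), (212, 176), (212, 177), (213, 170), (213, 171), (213, 172), (213, 173), (213, 174), (213, 175), (213, 176), (213, 177), (214, 170), (214, 171), (214, 172), (214, 173), (214, 174), (214, 175), (214, 176), (214, 177), (215, 170), (215, 175), (222, 168), (222, 169), (223, 167), (223, 168), (223, 169), (223, 170), (223, 171), (223, 172), (223, 173), (224, 170), (224, 171), (224, 172), (224, 173)]
```

```bash
sed -i 's/^FC=.*/FC=np.array([511.7,117.5]);FY=0.222/' h.py; cat >> h.py <<'E'
RJ=down(FY)*Ro.from_rotvec([0,np.radians(25),0]);AX=-RJ.apply([0,0,1]);SEAT=fx(42,25,55)
def jack(d,dx=0,dy=0):return SEAT+AX*(36.9+d)+RJ.apply([dx,dy,0])
E
python3 -c "
from h import *
print(SEAT,AX)
a,b=C();print(rel([429,-321,160],b));p=jack(60);print(p,rel(p+[-80,-130,90],RJ),rel(p,RJ))"
```

```text
[547.16475511 151.13407713  55.        ] [-0.4122468  -0.0930525   0.90630779]
('sh', [-0.05, -0.01, -12.31], 'turn', [0.0, 0.0, 0.0])
[507.21803988 142.11728958 142.82122456] ('sh', [-0.88, -33.33, -19.51], 'turn', [2.89, 24.88, -13.64]) ('sh', [6.87, -46.46, -10.49], 'turn', [2.89, 24.88, -13.64])
```

```bash
python3 -m handwheel '{"increments":[[[0,0,-4],[0,0,0],1],[[0,0,-8],[0,0,0],1],[[0,0,-12.3],[0,0,0],1],[[0,0,-14],[0,0,0],1],[[-0.9,-33.3,-19.5],[2.9,24.9,-13.6],1],[[-0.9,-33.3,-19.5],[2.9,24.9,-13.6],1],[[-0.9,-33.3,-19.5],[2.9,24.9,-13.6],1],[[-0.9,-33.3,-19.5],[2.9,24.9,-13.6],1],[[-0.9,-33.3,-19.5],[2.9,24.9,-13.6],1],[[-0.9,-33.3,-19.5],[2.9,24.9,-13.6],1],[[-0.9,-33.3,-19.5],[2.9,24.9,-13.6],1],[[-0.9,-33.3,-19.5],[2.9,24.9,-13.6],1],[[4,-41,-14],[2.9,24.9,-13.6],1],[[6.9,-46.5,-10.5],[2.9,24.9,-13.6],1],[[6.9,-46.5,-10.5],[2.9,24.9,-13.6],1],[[6.9,-46.5,-10.5],[2.9,24.9,-13.6],1],[[6.9,-46.5,-10.5],[2.9,24.9,-13.6],1],[[6.9,-46.5,-10.5],[2.9,24.9,-13.6],1],[[6.9,-46.5,-10.5],[2.9,24.9,-13.6],1]]}'; python3 -c "
from h import *
typed([6.9,-46.5,-10.5],[2.9,24.9,-13.6]);st();print(rel(jack(60),RJ))
from station import read_camera
a=read_camera('top');b=read_camera('side');np.savez('top2.npz',**a);np.savez('side2.npz',**b)
cv2.imwrite('pics/p3.png',np.hstack([cv2.resize(c['img'][y:y+90,x:x+95,::-1],(396,375),interpolation=2) for c,y,x in ((a,133,180),(b,110,300))]))"
```

```text
time_s: 16.9
position: [507.4, 141.2, 141.6]
tcp_rot: [-3.005, -0.333, -0.667]
wrist_force: [-0.5, -0.6, -1.5]
grip_width: 0.251
grip_force: 59.3
t16.9 pos [507.4 141.2 141.6] fix [ 1.1 24.1] err [-0.  -1.3 -1.4] ang [-0.17  0.01  0.  ] F [-0.5 -0.6 -1.5] grip 0.251 59.3 q [ 0.01 -0.18  2.21  0.13  0.68  1.28]
('sh', [-0.04, 0.03, -0.0], 'turn', [-0.0, -0.02, -0.04])
```

View pics/p3.png

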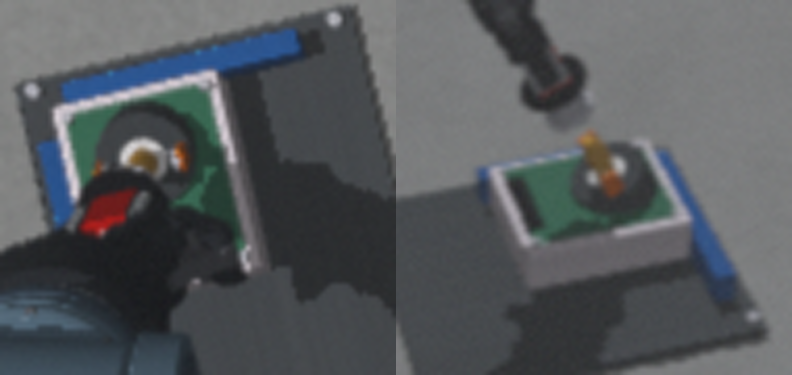

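Side view: the coupler is lined up over the nipple, with the flange centre at px (337.7,130.4), nipple tip at (347,143.6) and collar at (350.5,154). I'll compare these with the predicted pixels.

```bash
python3 - <<'E'
from h import *
from station import state
np.set_printoptions(precision=2,suppress=True)
T=dict(np.load("top2.npz"));S=dict(np.load("side2.npz"));T1=dict(np.load("top1.npz"))
s=state();p=np.array(s["position"]);R=Ro.from_rotvec(s["tcp_rot"])
a=-R.apply([0,0,1])
print("pred side seat,tip",proj(S,SEAT),proj(S,SEAT+32*AX),"top1",proj(T1,SEAT+32*AX))
fl=p-a*(36.9-26.5);print("pred flange side",proj(S,fl),"mouth",proj(S,p-a*36.9))
H=hsv(S)
dk=(H[...,2]<55).astype(np.uint8)
q,ce,n=blob(dk,300,120,346,142);print("dark",ce,n)
g=((H[...,0]>8)&(H[...,0]<28)&(H[...,1]>110)&(H[...,2]>90))[135:165,335:365];y,x=np.where(g)
for r in sorted(set(y)):print(r+135,x[y==r].min()+335,x[y==r].max()+335,end='; ')
tipT=np.array([212.3,175.6])
print(tri(T1,tipT,S,[347,143.6]),"pred tip",SEAT+32*AX)
E
```

```text
pred side seat,tip [350.41 151.14] [345.77 143.43] top1 [212.44 175.41]
pred flange side [337.63 129.9 ] mouth [341.79 136.81]
dark [332.39 123.84] 61
142 346 346; 143 344 347; 144 345 348; 145 346 348; 146 346 349; 147 346 350; 148 347 349; 149 348 350; 150 350 350; 151 350 351; 152 349 352; 153 350 352; 154 350 353; 155 350 353; 156 351 352; (array([535.55, 148.89,  82.43]), np.float64(3.4990832623870585)) pred tip [533.97 148.16  84.  ]
```

```bash
python3 -m handwheel '{"increments":[[[0,-0.1,1],[0,0,0],1],[[0,-0.1,2],[0,0,0],1],[[0,-0.1,2.6],[0,0,0],1],[[0,-0.1,3],[0,0,0],1],[[0,-0.1,3.3],[0,0,0],1],[[0,-0.1,3.6],[0,0,0],1],[[0,-0.1,3.6],[0,0,0],1]]}'; python3 -c "
from h import *
typed([0,-0.1,3.6],[0,0,0]);st()
from station import state
s=state();R=Ro.from_rotvec(s['tcp_rot']);print('off',np.round(RJ.inv().apply(s['position']-jack(0)),1),'Ftool',np.round(R.inv().apply(s['wrist_force']),1),'M',np.round(R.inv().apply(s['moment']),2))"
python3 -m handwheel '{"increments":[[[0,0,0.3],[0,0,0],1],[[0,0,0.6],[0,0,0],1],[[0,0,0.8],[0,0,0],1],[[0,0,1],[0,0,0],1],[[0,0,1],[0,0,0],1]]}'; python3 -c "
from h import *
typed([0,0,1],[0,0,0]);st()
from station import state
s=state();R=Ro.from_rotvec(s['tcp_rot']);print('off',np.round(RJ.inv().apply(s['position']-jack(0)),1),'Ftool',np.round(R.inv().apply(s['wrist_force']),1),'M',np.round(R.inv().apply(s['moment']),2))"
```

```text
time_s: 17.7
position: [521.9, 146.7, 108.3]
tcp_rot: [-3.004, -0.335, -0.666]
wrist_force: [0.1, 0.6, -2.5]
grip_width: 0.247
grip_force: 59.4
t17.7 pos [521.9 146.7 108.3] fix [16.4 26.2] err [-0.2 -0.1 -2. ] ang [-0.11 -0.04 -0.07] F [ 0.1  0.6 -2.5] grip 0.247 59.4 q [ 0.03 -0.07  2.19  0.14  0.6   1.27]
off [ -0.7  -1.2 -22.2] Ftool [-0.9 -0.5  2.3] M [-0.01 -0.26  0.  ]
time_s: 18.2
position: [526.2, 147.3, 99.5]
tcp_rot: [-3.005, -0.335, -0.667]
wrist_force: [0.2, -1.1, -0.8]
grip_width: 0.248
grip_force: 59.5
t18.2 pos [526.2 147.3  99.5] fix [20.8 25.9] err [-0.  -0.4 -1.8] ang [-0.13 -0.01 -0.07] F [ 0.2 -1.1 -0.8] grip 0.248 59.5 q [ 0.03 -0.04  2.19  0.15  0.58  1.27]
off [ -0.5  -0.9 -12.4] Ftool [-0.4  1.1  0.7] M [-0.33 -0.3  -0.05]
```

```bash
python3 -m handwheel '{"increments":[[[0,0.08,0.2],[0,0,0],1],[[0,0.08,0.4],[0,0,0],1],[[0,0.08,0.6],[0,0,0],1],[[0,0.08,0.8],[0,0,0],1],[[0,0.08,1.0],[0,0,0],1],[[0,0.08,1.0],[0,0,0],1]]}'; cat >> h.py <<'E'
def jk(sh,turn=[0,0,0]):
    typed(sh,turn);st()
    from station import state
    s=state();R=Ro.from_rotvec(s['tcp_rot']);print('off',np.round(RJ.inv().apply(s['position']-jack(0)),1),'Ftool',np.round(R.inv().apply(s['wrist_force']),1),'M',np.round(R.inv().apply(s['moment']),2))
E
python3 -c "
from h import *
jk([0,.08,1.0])"
```

```text
time_s: 18.8
position: [530.9, 147.7, 90.8]
tcp_rot: [-3.004, -0.335, -0.668]
wrist_force: [-2.8, -1.4, 5.4]
grip_width: 0.251
grip_force: 60.3
t18.8 pos [530.9 147.7  90.8] fix [25.3 25.2] err [ 0.3 -0.2 -1.4] ang [-0.12  0.04 -0.07] F [-2.8 -1.4  5.4] grip 0.251 60.3 q [ 0.03 -0.01  2.18  0.15  0.55  1.26]
off [ 0.  -0.2 -2.6] Ftool [-0.5  0.8 -6.1] M [-0.29 -0.27 -0.  ]
```

```bash
for i in 1 2; do python3 -m handwheel '{"increments":[[[0,0,0.1],[0,0,0],1],[[0,0,0.2],[0,0,0],1],[[0,0,0.2],[0,0,0],1]]}' >/dev/null; python3 -c "
from h import *
jk([0,0,.2])"; done
```

```text
t19.1 pos [531.6 147.8  89.1] fix [26.1 25.2] err [ 0.2 -0.2 -1.3] ang [-0.12  0.04 -0.07] F [-1.6 -2.4  7. ] grip 0.248 60.3 q [ 0.03 -0.01  2.18  0.15  0.55  1.26]
off [-0.  -0.2 -0.7] Ftool [ 1.1  2.  -7.2] M [-0.31 -0.24  0.01]
t19.4 pos [532.2 148.   88.4] fix [26.7 25.2] err [-0.  -0.3 -0.2] ang [-0.11 -0.04 -0.13] F [-16.8  -6.   22.9] grip 0.247 63.8 q [ 0.03 -0.01  2.17  0.15  0.55  1.26]
off [ 0.2 -0.2  0.1] Ftool [ -6.4   2.2 -28.3] M [-0.38 -1.49  0.03]
```

```bash
python3 -m handwheel '{"increments":[[[0,0,0],[0,0,0],1],[[0,0,0],[0,0,0],1],[[0,0,0],[0,0,0],1],[[0,0,0],[0,0,0],1],[[0,0,0],[0,0,0],1]]}' >/dev/null; python3 -c "
from h import *
jk([0,0,0])
from station import read_camera
a=read_camera('top');b=read_camera('side')
cv2.imwrite('pics/p4.png',np.hstack([cv2.resize(c['img'][y:y+90,x:x+95,::-1],(396,375),interpolation=2) for c,y,x in ((a,133,180),(b,110,300))]))"
```

```text
t19.9 pos [532.2 148.   88.4] fix [26.7 25.2] err [-0.  -0.3 -0.2] ang [-0.11 -0.02 -0.12] F [-15.4  -6.9  21.4] grip 0.251 63.7 q [ 0.03 -0.01  2.17  0.15  0.55  1.26]
off [ 0.2 -0.2  0.1] Ftool [ -5.9   3.4 -26.4] M [-0.41 -1.41  0.07]
```

View pics/p4.png

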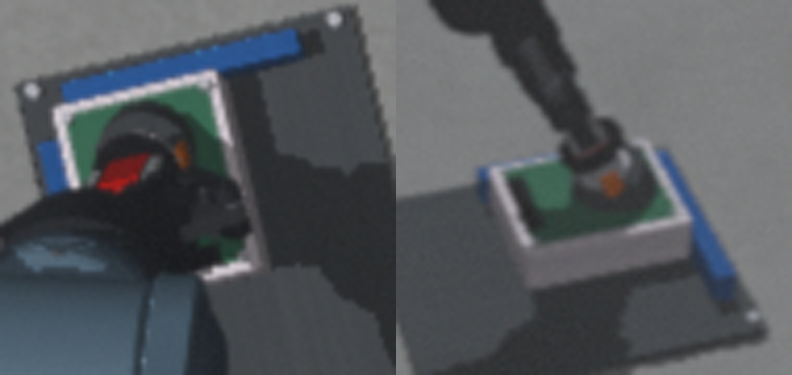

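The coupler is seated with the orange clip over its rim at crop (612,183). The module rim is still flush with both stops, and about 26 N is pressing along the axis against a hard stop. I'm handing the job in.

```bash
python3 -c "
from station import *
print(finish_job())"
```

```text
the job is handed in; nothing more can be done
None
```

I handed the job in at about 20 s: the module sits home against both stops, and the coupler is pressed fully onto its seat, still gripped, with about 26 N along the axis. The last pictures showed the visible clip over the rim (the other was hidden from view), and the hand-in returned no verdict.

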